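Rake a heap of carving blanks into one layer in the drying tray

TASK

The wood blanks are heaped two high at the far end of the green drying tray. Take the wooden rake with the red handle and, without touching the blanks with the gripper, rake the two dark top blanks off the heap so that they drop into the empty near half; all four must then lie in a single layer on the tray's floor, the dark two in the near half and the pale two still in the far half. Finally stand the rake upright on its teeth on the bench, clear of the tray, and let go.

Things in the scene. Friction and masses are not known exactly. Their poses are not given: they have to be found in the camera images.
- rake: Loose wooden hand rake (0.22 kg) standing on five flat teeth, upright red grip; not the toothless float with the round teal handle. Origin: centre of the teeth's underside; z up the grip, y along the head. Head and teeth 116 mm (y) x 44 mm (x); teeth z 0 to 42 mm, 12 mm wide, 14 mm gaps; head bar to z 64 mm; grip 26 x 26 mm, z 64 to 167 mm.
- tray: Green-painted drying tray fixed to the bench, outside 172 (x) x 142 (y) x 28 mm high, walls and floor 6 mm, brass plate on its near end. Origin: centre of its underside, on the bench; +x points to the far end with the heap, -x to the empty near end. At the start the pale blanks' tops are 44 mm and the dark ones' 82 mm above its underside.
- dark_1: Dark brown wood blank on top of the heap, resting on pale_1. 46 x 44 x 38 mm, 40 g, edges rounded, a thin brown bark strip on one side. Origin at its centre; z up and x along the tray at the start (46 mm along x, 44 along y, 38 along z).
- dark_2: Dark brown wood blank on top of the heap, resting on pale_2. 46 x 44 x 38 mm, 40 g, edges rounded, a thin brown bark strip on one side. Origin at its centre; z up and x along the tray at the start (46 mm along x, 44 along y, 38 along z).
- pale_1: Pale wood blank at the bottom of the heap, on the tray's floor. 46 x 44 x 38 mm, 40 g, edges rounded, a thin brown bark strip on one side. Origin at its centre; z up and x along the tray at the start (46 mm along x, 44 along y, 38 along z). About 52 mm beyond the tray's middle.
- pale_2: Pale wood blank at the bottom of the heap, beside pale_1. 46 x 44 x 38 mm, 40 g, edges rounded, a thin brown bark strip on one side. Origin at its centre; z up and x along the tray at the start (46 mm along x, 44 along y, 38 along z). About 52 mm beyond the tray's middle.
Mind the look-alikes: they are no part of the job. Leave any blue look-alike of the rake alone. What is shaped like the pale_2 but purple is not meant.

How it is judged:
By the outcome, as a careful person would: the job done as asked, in the order asked, and still so for the second after the job is handed in, with the robot touching nothing.
It also fails if it takes over 54 s, if anything falls off the work surface, if the arm or the gripper's body presses on something with over 40 N, if the wrist force passes 120 N, or if a joint passes its speed limit or range.

ROBOT

A 7-joint arm with a two-finger parallel gripper is mounted at the origin on the work surface. World frame = base frame: x ahead of the robot, y to its left, z up, the work surface at z = 0. Lengths are in m, angles in rad, forces in N, time in s.
With the tool pointing down it reaches from about 0.35 to 0.9 m from the base axis. Payload 8.1 kg.
Tool frame: the origin (TCP) lies midway between the tips of the shut fingers; the grasp point (between the pads) lies arm.tcp_to_grasp behind it (arm.tcp_to_grasp is the distance from the TCP to the grasp point, in m); z points along the fingers, y is the line along which they close (so a half turn about z gives the same grasp; the last joint's range is limited). The gripper opens to 92 mm and grips with 3 to 60 N. Pads are 19 mm wide; open, the fingers measure 130 mm over their backs; the gripper's body (75 mm by 190 mm) begins 47 mm behind the grasp point.
Start: joints at [1.096, 0.434, 0.025, 1.573, -0.012, 1.134, -0.075], TCP at [0.227, -0.582, 0.227] pointing down, gripper open.
Joint ranges: [-2.62, 2.62], [-0.44, 2.09], [-1.27, 1.32], [0.08, 2.57], [-1.32, 4.46], [0.12, 2], [-2.74, 2.74]. Speed limits (rad/s): [2.22, 2.22, 3.01, 3.01, 3.14, 3.14, 3.14].

INTERFACE

Orientations are given as a rotation vector (axis times angle).
In Python, from cell import observe, get_image, arm gives the robot as it stands. The module is installed in compiled form; this text tells all that it offers.
- The arm moves only by the tool drive_tool, never from a script. Its argument "steps" is a list of rows, each a list of 5 numbers: the closure, from 0 (fully open) to 1 (shut), then the shift along the world's x, y, z in mm, then the turn about the world's z in rad. In form: [[hand, x, y, z, roll], ...]. A call has 1 to 20 rows; each row shifts and turns the commanded pose from where the row before left it; what a row does not reach is not made up. A row lasts 1/12 s, in which the tool goes at most 41.7 mm and 7.16 degrees, less where a joint would pass 70% of its speed; a pose out of reach is approached as far as the arm can. A call with a gripper value outside its range is refused whole. The fingers move at their own pace and stop on an object; "grip_force" is the grip in N (left out, the last holds). Time passes only in rows, so rows that do not move let the fingers close. It gives the time, the measured TCP pose, the force, the opening and the grip force at its end, in the units of the state.
- observe(): the state, without advancing time (a new reading comes with each control period).
- get_image(name): name is "scene" or "top" or "wrist"; returns a dict with "image" (480x640x3 uint8, red, green, blue), "vfov" (degrees; the focal length in pixels is half the picture's height over the tangent of half this angle, whatever the lens; pixels are square), "cx", "cy" (the principal point, pixels), "xyz" and "attitude" of the camera in the world. Camera axes: x right, y down, z forward; pixel columns grow to the right and rows downward; lengths in m; the calibration is good to about 2 mm. The wrist camera is an equidistant fisheye: a pixel r from the principal point sees the ray r / f radians off the axis. A picture is of the moment at which its call begins. There is no depth.
- arm.sign_off(): hands the job in; it is judged then, once.
The state is a dict: "clock": time; "joints": joint angles; "dq": joint speeds; "joint_efforts": joint torques, N m; "position": TCP position; "ee_rot": TCP orientation; "force": force on the tool from outside, world axes, zero at the start; "ft_torque": the same for the moment, N m; "width": opening from 0.0 (shut) to 1.0 (fully open); "gripper_force": force on a finger pad.
Only numpy, scipy, OpenCV 4.12 (cv2) and the standard library are available. Lean on these libraries where they do the work, as an engineer would, in place of code of your own. Each camera call takes 0.05 s, during which the arm holds its last target. There are 200 camera calls.

## Working session

There is one attempt and no reset: what is moved stays moved. The work goes in short steps, Python scripts to look and compute and a tool call to move; the robot and the scene stay as the last step left them, time stands still between calls to the robot, and variables do not carry over. Pictures are saved under pics/ and viewed, at most 10 in all, crops included, and the job is handed in when it is done.

Besides the shell and the picture viewer there is one more tool, called after "Request:" by a JSON object that holds its "api" and its "payload", one argument or row to a line. drive_tool: Moves the arm, as the interface text tells. Its arguments: {"type":"object","properties":{"steps":{"type":"array"},"grip_force":{"type":"number"}},"required":["steps"]}

```bash
mkdir -p pics; cat > h.py <<'E'
import numpy as np, cv2
from scipy.spatial.transform import Rotation as R
from cell import observe, get_image, arm
def rot(a):
    a=np.array(a,float)
    return a if a.shape==(3,3) else (R.from_rotvec(a).as_matrix() if a.size==3 else R.from_quat(a).as_matrix())
def ray(c,u,v,fish=False):
    f=240/np.tan(np.radians(c['vfov'])/2); x,y=u-c['cx'],v-c['cy']
    if fish:
        r=np.hypot(x,y); t=r/f; d=np.array([x/r*np.sin(t),y/r*np.sin(t),np.cos(t)])
    else: d=np.array([x/f,y/f,1])
    return rot(c['attitude'])@d
def atz(c,u,v,z,fish=False):
    d=ray(c,u,v,fish); o=np.array(c['xyz']); return o+d*(z-o[2])/d[2]
def proj(c,p):
    f=240/np.tan(np.radians(c['vfov'])/2); q=rot(c['attitude']).T@(np.array(p)-c['xyz']); return c['cx']+f*q[0]/q[2],c['cy']+f*q[1]/q[2]
E
python3 - <<'E'
from h import *
import pickle
for n in('scene','top'):
    c=get_image(n); cv2.imwrite(f'pics/{n}0.png',c['image'][:,:,::-1]); pickle.dump(c,open(n+'.pkl','wb'))
    print(n,c['vfov'],c['cx'],c['cy'],c['xyz'],c['attitude'])
print(arm.tcp_to_grasp,observe())
E
```

```text
scene 54.21896791110655 318.4774379438312 240.9270473115933 [ 1.03832094 -0.32575586  0.47547075] [-1.91517163 -1.01037514  0.59699356]
top 44.24429509943011 310.6458627054067 238.18407662495292 [0.37216282 0.0166308  1.05736853] [-2.12895585  2.18589027 -0.13171534]
0.0188 {'clock': 0.1, 'joints': array([ 1.09642198,  0.43518266,  0.02500564,  1.57397911, -0.01159354,
        1.13401858, -0.07503554]), 'dq': array([-0.00017012, -0.00052832,  0.0002374 , -0.00065487, -0.00199663,
        0.00144696,  0.00141744]), 'joint_efforts': array([ 3.01963737e-03, -6.69134259e+01,  9.87873785e-01, -3.15149796e+01,
       -6.06123637e-02,  3.74163862e-02,  5.88151693e-05]), 'position': array([ 0.22681047, -0.58190779,  0.22601604]), 'ee_rot': array([-3.08612186e+00, -5.80321103e-01,  6.49132601e-04]), 'force': array([-0.0593765 ,  0.10927015,  0.19324949]), 'ft_torque': array([-0.02497193,  0.01988478, -0.00467635]), 'gripper_force': 0.0, 'width': 1.001054457725877}
```

View pics/scene0.png

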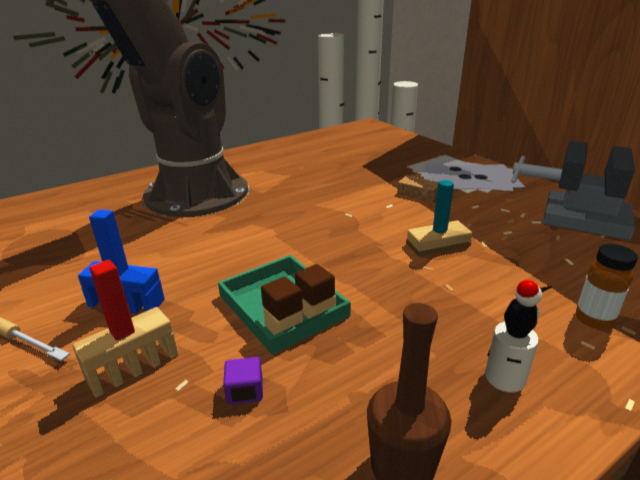

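View pics/top0.png

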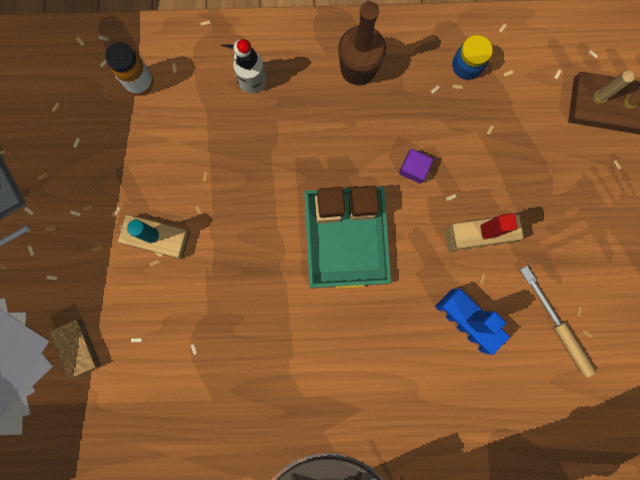

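Candidates in the top image are the red-gripped wooden toothed rake at (485,232), the blue look-alike at (473,320) and the teal float at (153,237). The first is the one meant, because it has a red grip, a wooden head and teeth in the scene view. The heap is at (347,203), with the near end (brass plate) at (350,286), and the purple block at (417,166) is a distractor.

```bash
python3 - <<'E'
from h import *
im=cv2.imread('pics/top0.png')[150:300,295:545]
cv2.imwrite('pics/crop1.png',cv2.resize(im,None,fx=3.2,fy=3.2,interpolation=cv2.INTER_CUBIC))
E
```

```text
(no output)
```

View pics/crop1.png

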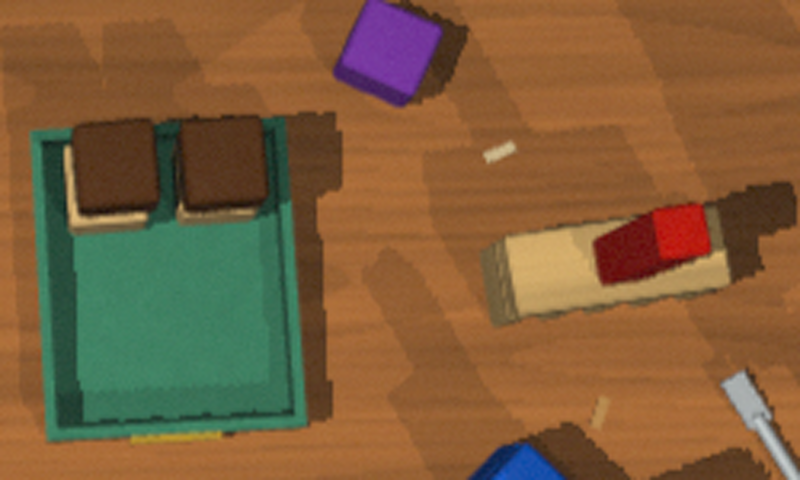

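The crop confirms the rake: red grip top at crop (683,233), head from (506,237) to (730,285). The tray rim corners are (33,132), (285,117), (306,425) and (48,440), and the two dark tops are centred near (117,165) and (224,162).

```bash
python3 - <<'E'
from h import *
import pickle
c=pickle.load(open('top.pkl','rb')); s=pickle.load(open('scene.pkl','rb'))
def P(pts,z):
    return np.array([atz(c,295+x/3.2,150+y/3.2,z) for x,y in pts])*1000
for n,pts,z in [('tray',[(33,132),(285,117),(306,425),(48,440)],.028),('grip',[(657,210),(703,203),(711,253),(663,265)],.167),
 ('head',[(506,237),(718,208),(730,285),(517,318)],.064),('dL',[(73,122),(155,118),(158,208),(80,213)],.082),('dR',[(180,120),(262,115),(267,204),(189,210)],.082),('purple',[(372,0),(442,35),(402,100),(338,70)],.038)]:
    q=P(pts,z); e=[q[(i+1)%4]-q[i] for i in range(4)]
    print(n,q.mean(0).round(1),[(round(np.hypot(*a[:2]),1),round(np.degrees(np.arctan2(a[1],a[0])),1)) for a in e])
    m=q.mean(0)/1000; print('   scene px',np.round(proj(s,m)))
o=observe(); print(R.from_rotvec(o['ee_rot']).as_matrix().round(3))
E
```

```text
tray [500.4 -48.9  28. ] [(np.float64(140.1), np.float64(-88.1)), (np.float64(170.8), np.float64(-178.5)), (np.float64(140.5), np.float64(91.8)), (np.float64(170.5), np.float64(1.3))]
   scene px [280. 291.]
grip [ 497.8 -286.1  167. ] [(np.float64(22.3), np.float64(-82.8)), (np.float64(24.2), np.float64(-174.9)), (np.float64(23.7), np.float64(102.5)), (np.float64(26.5), np.float64(2.4))]
   scene px [101. 265.]
head [ 497.6 -285.3   64. ] [(np.float64(114.2), np.float64(-83.7)), (np.float64(41.5), np.float64(-175.2)), (np.float64(114.5), np.float64(97.3)), (np.float64(43.5), np.float64(4.5))]
   scene px [121. 330.]
dL [553.4 -20.5  82. ] [(np.float64(43.2), np.float64(-88.7)), (np.float64(47.9), np.float64(180.0)), (np.float64(40.9), np.float64(92.2)), (np.float64(48.6), np.float64(2.7))]
   scene px [312. 272.]
dR [553.5 -77.2  82. ] [(np.float64(43.2), np.float64(-88.0)), (np.float64(47.4), np.float64(-179.1)), (np.float64(40.9), np.float64(92.9)), (np.float64(48.1), np.float64(3.6))]
   scene px [279. 285.]
purple [ 621.4 -174.2   38. ] [(np.float64(43.1), np.float64(-119.0)), (np.float64(43.2), np.float64(146.4)), (np.float64(38.7), np.float64(62.7)), (np.float64(44.2), np.float64(-27.8))]
   scene px [241. 365.]
[[ 0.932  0.363 -0.001]
 [ 0.363 -0.932  0.001]
 [-0.    -0.001 -1.   ]]
```

Request:
{"api": "drive_tool", "payload": {
  "steps": [
    [0, 22.5, 24.7, 0, 0.109],
    [0, 22.5, 24.7, 0, 0.109],
    [0, 22.5, 24.7, 0, 0.109],
    [0, 22.5, 24.7, 0, 0.109],
    [0, 22.5, 24.7, 0, 0.109],
    [0, 22.5, 24.7, 0, 0.109],
    [0, 22.5, 24.7, 0, 0.109],
    [0, 22.5, 24.7, 0, 0.109],
    [0, 22.5, 24.7, 0, 0.109],
    [0, 22.5, 24.7, 0, 0.109],
    [0, 22.5, 24.7, 0, 0.109],
    [0, 22.5, 24.7, 0, 0.109],
    [0, 0, 0, 0, 0],
    [0, 0, 0, 0, 0]
  ],
  "grip_force": 40
}}

```text
clock: 1.27
position: [0.4982, -0.2837, 0.2264]
ee_rot: [-2.092, -2.343, -0.001]
force: [-0.2, -0.1, -0.1]
width: 1.001
gripper_force: 0.0
```

```bash
python3 - <<'E'
from h import *
import pickle
c=pickle.load(open('top.pkl','rb')); s=pickle.load(open('scene.pkl','rb'))
def tri(a,b):
    d1,d2=ray(c,*a),ray(s,*b); o1,o2=np.array(c['xyz']),np.array(s['xyz'])
    t=np.linalg.lstsq(np.c_[d1,-d2],o2-o1,rcond=None)[0]
    return (o1+d1*t[0]).round(3),(o2+d2*t[1]).round(3)
print('mallet tip',tri((369,8),(420,312)))
w=get_image('wrist'); pickle.dump(w,open('w.pkl','wb')); cv2.imwrite('pics/w1.png',w['image'][:,:,::-1])
print(w['vfov'],w['cx'],w['cy'],w['xyz'],w['attitude'])
o=observe(); print(o['joints'].round(2),o['position'],R.from_rotvec(o['ee_rot']).as_matrix().round(3))
E
```

```text
mallet tip (array([ 0.823, -0.081,  0.216]), array([ 0.823, -0.082,  0.216]))
65.70646984690485 314.7044382118482 236.194165816436 [ 0.49140523 -0.21759708  0.38428585] [2.88611085 0.1630631  0.01995067]
[ 0.71  0.38 -0.38  1.68  0.15  1.11  0.39] [ 0.49699027 -0.28552344  0.22628839] [[-0.109  0.994 -0.001]
 [ 0.994  0.109  0.   ]
 [ 0.    -0.001 -1.   ]]
```

View pics/w1.png

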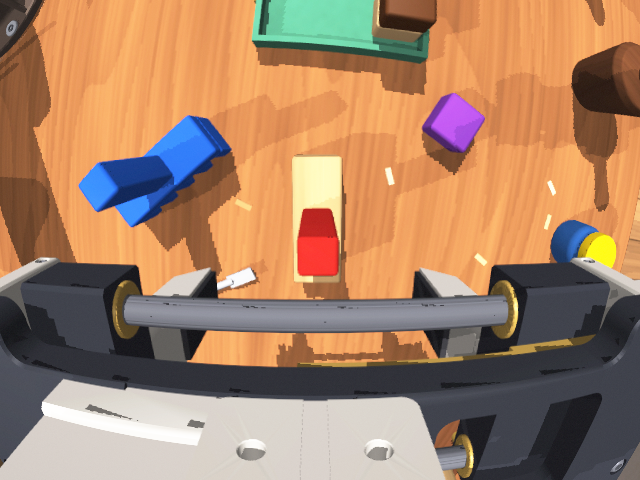

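The wrist view shows the red grip centred between the open fingers, with its top at corners (298,238), (337,238), (340,275) and (299,276).

```bash
python3 - <<'E'
from h import *
import pickle
w=pickle.load(open('w.pkl','rb'))
q=np.array([atz(w,*p,.167,True) for p in [(298,238),(337,238),(340,275),(299,276)]])*1000
print(q.round(1),q.mean(0).round(1)); e=np.diff(q,axis=0); print(np.degrees(np.arctan2(e[:,1],e[:,0])).round(1))
h=np.array([atz(w,*p,.064,True) for p in [(292,157),(341,157)]])*1000; print(h.round(1))
E
```

```text
[[ 487.7 -275.3  167. ]
 [ 511.1 -272.6  167. ]
 [ 516.1 -296.1  167. ]
 [ 490.7 -299.6  167. ]] [ 501.4 -285.9  167. ]
[   6.5  -78.1 -172.1]
[[ 473.3 -231.9   64. ]
 [ 515.  -227.1   64. ]]
```

Request:
{"api": "drive_tool", "payload": {
  "steps": [
    [0, 2, 0, -25, 0],
    [0, 0, 0, -30, 0],
    [0, 0, 0, -30, 0],
    [0, 0, 0, -23, 0],
    [0, 0, 0, 0, 0],
    [1, 0, 0, 0, 0],
    [1, 0, 0, 0, 0],
    [1, 0, 0, 0, 0],
    [1, 0, 0, 0, 0],
    [1, 0, 0, 0, 0],
    [1, 0, 0, 0, 0],
    [1, 0, 0, 0, 0],
    [1, 0, 0, 0, 0],
    [1, 0, 0, 0, 0],
    [1, 0, 0, 0, 0]
  ],
  "grip_force": 40
}}

```text
clock: 2.57
position: [0.499, -0.2859, 0.1187]
ee_rot: [-2.097, -2.339, 0.0]
force: [-1.1, 0.2, 0.1]
width: 0.322
gripper_force: 0.0
```

Request:
{"api": "drive_tool", "payload": {
  "steps": [
    [1, 0, 0, 0, 0],
    [1, 0, 0, 0, 0],
    [1, 0, 0, 0, 0],
    [1, 0, 0, 0, 0],
    [1, 0, 0, 0, 0]
  ],
  "grip_force": 45
}}

```text
clock: 2.98
position: [0.499, -0.2859, 0.1187]
ee_rot: [-2.097, -2.339, -0.0]
force: [0.8, 0.4, -1.2]
width: 0.277
gripper_force: 44.9
```

Request:
{"api": "drive_tool", "payload": {
  "steps": [
    [1, 0, 0, 15, 0],
    [1, 0, 0, 30, 0],
    [1, 0, 0, 35, 0],
    [1, 0, 0, 35, 0],
    [1, 6.5, 12, 5, -0.01],
    [1, 13.5, 30, 0, -0.01],
    [1, 13.5, 30, 0, -0.01],
    [1, 13.5, 30, 0, -0.01],
    [1, 13.5, 30, 0, -0.01],
    [1, 13.5, 30, 0, -0.01],
    [1, 13.5, 30, 0, -0.01],
    [1, 13, 30, 0, -0.01],
    [1, 7, 18, 0, 0],
    [1, 0, 0, 0, 0],
    [1, 0, 0, 0, 0]
  ]
}}

```text
clock: 4.23
position: [0.6065, -0.0443, 0.2383]
ee_rot: [-2.185, -2.256, 0.0]
force: [-0.4, -1.1, -2.3]
width: 0.278
gripper_force: 44.9
```

```bash
python3 - <<'E'
from h import *
import pickle
o=observe(); print(o['position'],R.from_rotvec(o['ee_rot']).as_matrix()[:2,1],o['force'],o['width'])
a=get_image('scene')['image']; t=get_image('top')['image']
a=a[150:400,150:450]; t=t[90:300,240:460]
a=cv2.resize(a,(480,400),interpolation=cv2.INTER_CUBIC); t=cv2.resize(t,None,fx=300/220,fy=300/220,interpolation=cv2.INTER_CUBIC)
o=np.zeros((400,780,3),np.uint8); o[:,:480]=a; o[:t.shape[0],480:]=t
cv2.imwrite('pics/m1.png',o[:,:,::-1])
E
```

```text
[ 0.60646135 -0.04428294  0.23827992] [0.99948965 0.03193323] [-0.42556891 -1.13887161 -2.29474687] 0.2777490586799533
```

View pics/m1.png

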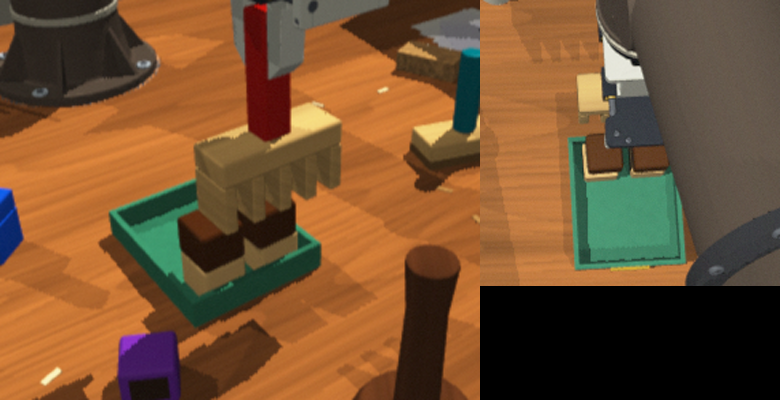

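Request:
{"api": "drive_tool", "payload": {
  "steps": [
    [1, 2, -2, -20, 0],
    [1, 0, 0, -25, 0],
    [1, 0, 0, -18, 0],
    [1, 0, 0, -5.5, 0],
    [1, 0, 0, 0, 0],
    [1, -5, 0, 0, 0],
    [1, -5, 0, 0, 0],
    [1, -5, 0, 0, 0],
    [1, -5, 0, 0, 0],
    [1, -5, 0, 0, 0]
  ]
}}

```text
clock: 5.17
position: [0.5834, -0.0479, 0.1711]
ee_rot: [2.188, 2.252, 0.002]
force: [-0.1, 0.0, -1.1]
width: 0.278
gripper_force: 44.9
```

Request:
{"api": "drive_tool", "payload": {
  "steps": [
    [1, -8, 0, 0, 0],
    [1, -10, 0, 0, 0],
    [1, -10, -1, 0, 0],
    [1, -10, 0, 0, 0],
    [1, -10, -1, 0, 0],
    [1, -4, 0, 0, 0],
    [1, 0, 0, 0, 0],
    [1, 0, 0, 0, 0],
    [1, 0, 0, 0, 0]
  ]
}}

```text
clock: 5.92
position: [0.532, -0.0499, 0.1704]
ee_rot: [2.189, 2.253, 0.001]
force: [0.4, 0.2, -1.9]
width: 0.277
gripper_force: 44.9
```

```bash
cat > look.py <<'E'
from h import *
import sys
o=observe(); print(o['position'],R.from_rotvec(o['ee_rot']).as_matrix()[:2,1],o['force'],o['width'])
a=get_image('scene')['image'][200:370,190:390]; t=get_image('top')['image'][150:310,280:410]; w=get_image('wrist')['image']
a=cv2.resize(a,(400,340),interpolation=cv2.INTER_CUBIC); t=cv2.resize(t,(195,240),interpolation=cv2.INTER_CUBIC)
w=cv2.resize(w[:240],(400,150),interpolation=cv2.INTER_AREA) if 0 else cv2.resize(w,(400,300),interpolation=cv2.INTER_AREA)
o=np.zeros((580,800,3),np.uint8); o[:340,:400]=a; o[:300,400:]=w; o[340:580,:195]=t
cv2.imwrite(sys.argv[1],o[:,:,::-1])
E
python3 look.py pics/m2.png
```

```text
[ 0.53202294 -0.0499029   0.17037474] [0.99958366 0.02884559] [ 0.36980439  0.16195114 -1.90218371] 0.27743379537587937
```

View pics/m2.png

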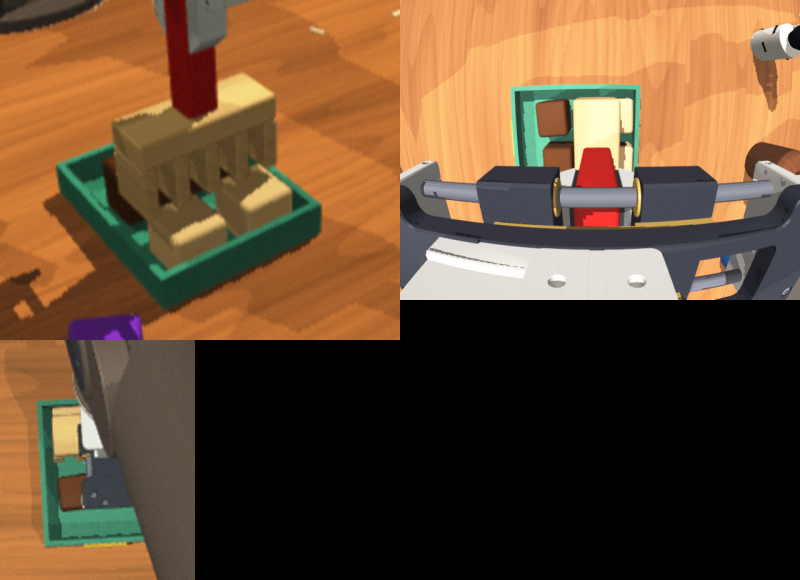

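The two dark blanks have dropped in front of the pale ones. I'll lift away for a clear view.

Request:
{"api": "drive_tool", "payload": {
  "steps": [
    [1, 0, 0, 20, 0],
    [1, 0, 0, 30, 0],
    [1, 0, 0, 30, 0],
    [1, 0, -15, 0, 0],
    [1, -4, -30, 0, 0],
    [1, -5, -35, 0, 0],
    [1, -5, -35, 0, 0],
    [1, -5, -35, 0, 0],
    [1, -5, -35, 0, 0],
    [1, -5, -35, 0, 0],
    [1, -4, -15, 0, 0],
    [1, 0, 0, 0, 0],
    [1, 0, 0, 0, 0]
  ]
}}

```text
clock: 7.15
position: [0.4983, -0.2859, 0.2498]
ee_rot: [-2.191, -2.25, -0.0]
force: [0.2, 0.8, -2.1]
width: 0.286
gripper_force: 44.9
```

```bash
python3 - <<'E'
from h import *
import pickle
o=observe(); print(o['position'],R.from_rotvec(o['ee_rot']).as_matrix()[:2,1],o['force'],o['width'])
s=get_image('scene'); t=get_image('top'); pickle.dump(t,open('top.pkl','wb'))
o=np.zeros((560,800,3),np.uint8)
o[:450,:400]=cv2.resize(t['image'][170:305,295:415],(400,450),interpolation=cv2.INTER_CUBIC)
o[:340,400:]=cv2.resize(s['image'][220:390,190:390],(400,340),interpolation=cv2.INTER_CUBIC)
cv2.imwrite('pics/m3.png',o[:,:,::-1])
E
```

```text
[ 0.49825961 -0.28589068  0.24980211] [0.99964741 0.02655011] [ 0.21278401  0.75041818 -2.12862295] 0.2859035608175595
```

View pics/m3.png

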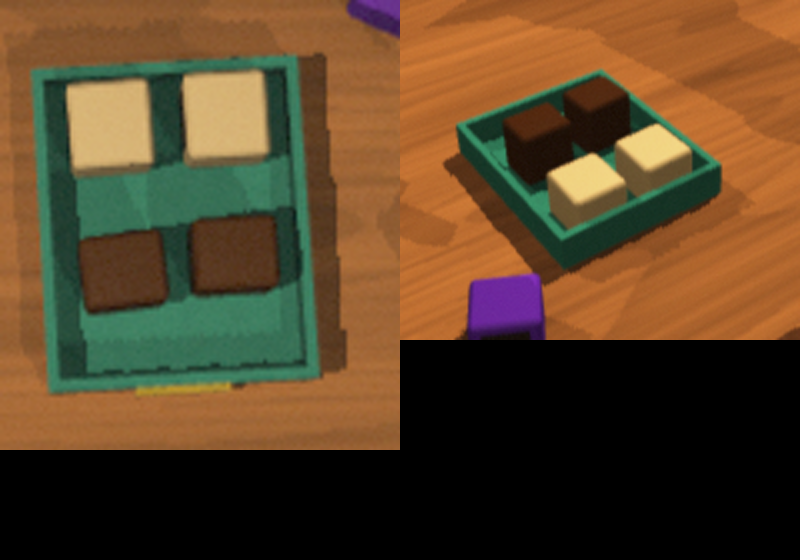

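All four lie flat in a single layer, with the darks (centres at (124,271) and (234,254)) tipped onto their front faces. I'll check their tray-x against the middle line.

```bash
python3 - <<'E'
from h import *
import pickle
t=pickle.load(open('top.pkl','rb'))
a=np.radians(1.6); M=np.array([[np.cos(a),np.sin(a)],[-np.sin(a),np.cos(a)]])
def T(pts,z): return np.array([M@(atz(t,295+x/3.3333,170+y/3.3333,z)[:2]*1000-[500.4,-48.9]) for x,y in pts]).round(1)
for n,p,z in [('tray',[(32,70),(297,57),(320,377),(50,392)],.028),('dL',[(80,240),(162,231),(167,301),(87,312)],.052),('dR',[(192,220),(275,213),(278,288),(195,295)],.052),('pL',[(68,86),(148,80),(153,165),(74,170)],.044),('pR',[(183,76),(265,71),(268,156),(189,162)],.044)]:
    q=T(p,z); print(n,q.mean(0),q.tolist())
E
```

```text
tray [-0.3    0.125] [[85.4, 70.9], [84.8, -70.4], [-85.6, -70.6], [-85.8, 70.6]]
dL [-26.85  29.25] [[-9.7, 50.9], [-7.3, 8.5], [-43.5, 8.2], [-46.9, 49.4]]
dR [-21.225 -28.15 ] [[-2.5, -7.2], [-1.2, -50.1], [-40.0, -49.0], [-41.2, -6.3]]
pL [50.625 31.35 ] [[72.6, 52.5], [73.5, 10.5], [28.4, 10.6], [28.0, 51.8]]
pR [ 52.1  -29.15] [[74.6, -7.9], [74.9, -51.0], [29.9, -49.5], [29.0, -8.2]]
```

The darks are wholly in the near half and the pales unmoved in the far half. Now I'll set the rake down at its original clear spot.

Request:
{"api": "drive_tool", "payload": {
  "steps": [
    [1, 0, 0, -20, 0],
    [1, 0, 0, -30, 0],
    [1, 0, 0, -30, 0],
    [1, 0, 0, -25, 0],
    [1, 0, 0, -13, 0],
    [1, 0, 0, -6, 0],
    [1, 0, 0, -2, 0],
    [1, 0, 0, -1.5, 0],
    [1, 0, 0, -1.5, 0],
    [1, 0, 0, 0, 0],
    [1, 0, 0, 0, 0]
  ]
}}

```text
clock: 8.17
position: [0.4991, -0.2851, 0.1221]
ee_rot: [2.188, 2.252, 0.001]
force: [-0.4, -0.1, -2.1]
width: 0.279
gripper_force: 44.9
```

```bash
python3 - <<'E'
from h import *
s=get_image('scene')['image'][230:410,30:230]
cv2.imwrite('pics/m4.png',cv2.resize(s,(600,540),interpolation=cv2.INTER_CUBIC)[:,:,::-1]); print(observe()['force'])
E
```

```text
[ 0.27835036  0.19887641 -1.86197147]
```

View pics/m4.png

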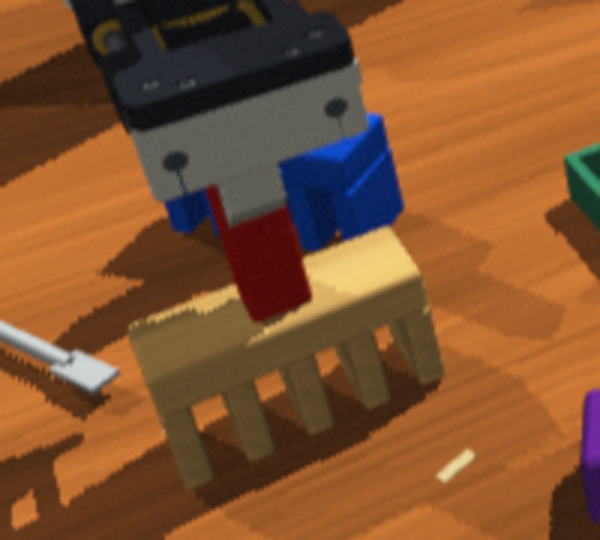

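The rake is upright and about 3 mm above the bench. I'll lower it to contact.

Request:
{"api": "drive_tool", "payload": {
  "steps": [
    [1, 0, 0, -1, 0],
    [1, 0, 0, -1, 0],
    [1, 0, 0, -1, 0],
    [1, 0, 0, -0.5, 0],
    [1, 0, 0, 0, 0],
    [1, 0, 0, 0, 0]
  ]
}}

```text
clock: 8.72
position: [0.4987, -0.285, 0.1186]
ee_rot: [2.189, 2.253, -0.0]
force: [-0.9, 1.6, 7.5]
width: 0.278
gripper_force: 45.0
```

Contact at +7.5 N. I'll release partway, slowly, then open fully and retreat straight up.

Request:
{"api": "drive_tool", "payload": {
  "steps": [
    [0.65, 0, 0, 0, 0],
    [0.6, 0, 0, 0, 0],
    [0.5, 0, 0, 0, 0],
    [0.3, 0, 0, 0, 0],
    [0, 0, 0, 0, 0],
    [0, 0, 0, 0, 0],
    [0, 0, 0, 0, 0],
    [0, 0, 0, 0, 0],
    [0, 0, 0, 0, 0],
    [0, 0, 0, 0, 0],
    [0, 0, 0, 0, 0]
  ]
}}

```text
clock: 9.63
position: [0.4986, -0.2849, 0.1178]
ee_rot: [2.189, 2.253, 0.0]
force: [0.2, 0.7, 0.3]
width: 0.978
gripper_force: 0.0
```

Request:
{"api": "drive_tool", "payload": {
  "steps": [
    [0, 0, 0, 10, 0],
    [0, 0, 0, 25, 0],
    [0, 0, 0, 35, 0],
    [0, 0, 0, 35, 0],
    [0, 0, 0, 35, 0],
    [0, 0, 0, 10, 0],
    [0, 0, 0, 0, 0],
    [0, 0, 0, 0, 0],
    [0, 0, 0, 0, 0]
  ]
}}

```text
clock: 10.38
position: [0.4979, -0.2847, 0.2668]
ee_rot: [-2.188, -2.252, 0.001]
force: [-0.7, -0.3, -0.4]
width: 0.998
gripper_force: 0.0
```

```bash
python3 - <<'E'
from h import *
s=get_image('scene')['image'][200:410,30:370]
cv2.imwrite('pics/m5.png',cv2.resize(s,None,fx=2.2,fy=2.2,interpolation=cv2.INTER_CUBIC)[:,:,::-1]); print(observe()['position'])
E
```

```text
[ 0.49773284 -0.2846604   0.26643511]
```

View pics/m5.png

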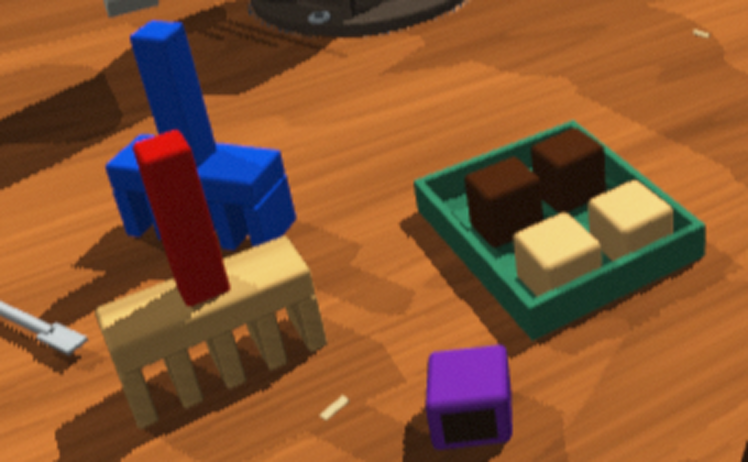

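The rake stands free on its teeth at (210,330), and all four blanks lie flat in the tray at (560,220).

```bash
python3 -c "
from cell import arm
print(arm.sign_off())"
```

```text
the job is handed in; nothing more can be done
None
```

The job is handed in: both dark blanks lie flat in the near half (the closer one clears the tray's middle by only about 1 mm, within my measuring error), the pale two are still flat in the far half, and the rake stands free on its teeth on the bench, about 10 s in.

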